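# Stack the small supplies in two piles

## Robot

A 6-joint arm with a two-finger parallel gripper is mounted at the origin on a cart in front of the work surface, level with it; the furniture and walls round the work are solid. World frame = base frame: x ahead of the robot, y to its left, z up, the work surface at z = 0. Lengths are in m, angles in rad, forces in N, time in s.
With the tool pointing down it reaches from about 0.375 to 0.9 m from the base axis. Payload 3.1 kg.
Tool frame: the origin (TCP) lies midway between the tips of the shut fingers; the grasp point (between the pads) lies robot.grip_depth behind it (robot.grip_depth is the distance from the TCP to the grasp point, in m); z points along the fingers, y is the line along which they close (so a half turn about z gives the same grasp; the last joint's range is limited). The gripper opens to 87 mm and grips with 3 to 60 N. Pads are 19 mm wide; open, the fingers measure 117 mm over their backs; the gripper's body (75 mm by 190 mm) begins 51 mm behind the grasp point.
Start: joints at [-1.407, 0.527, 1.433, -0, 1.181, -0.178], TCP at [0.21, -0.589, 0.223] pointing down, gripper open.
Joint ranges: [-3.08, 3.08], [-0.75, 2.2], [0.22, 2.44], [-1.43, 4.57], [0, 2.65], [-2.85, 2.85]. Speed limits (rad/s): [2.79, 2.79, 3.14, 3.14, 3.14, 3.14].

## Interface

Orientations are given as a unit quaternion [x, y, z, w].
In Python, from rig import robot gives the robot as it stands.
- The arm moves only by the tool send_path, called after "Call:" in YAML: its name, and indented under it one key for each argument. Schema: {"type":"object","properties":{"rows":{"type":"array","items":{"type":"array","items":{"type":"number"},"minItems":4,"maxItems":4},"minItems":1,"maxItems":20},"aperture":{"type":"number"},"force":{"type":"number"},"only":{"type":"string"},"quiet":{"type":"boolean"},"lines":{"type":"string"}},"required":["rows"],"additionalProperties":false}. rows is a list of rows, 1 to 20 of them, each of 4 numbers: dx, dy, dz in m, then a turn about the tool's z in rad; each row shifts and turns the commanded pose from where the row before left it, along the tool's axes as they then stand; what a row does not reach is not made up. A row lasts 1/12 s, in which the tool goes at most 0.0417 m and 0.125 rad, less where a joint would pass 70% of its speed; a pose out of reach is approached as far as the arm can. aperture is the finger opening in m, set as the call begins (left out keeps the last). The fingers move at their own pace and stop on an object; force is the grip in N (left out, the last holds). Time passes only in rows, so rows that do not move let the fingers close. The tool returns the time, the measured TCP pose, the force, the opening and the grip force at its end. only (a regular expression) keeps the lines of the reply that match it, lines (a string "A,B") keeps lines A to B, and quiet returns only ok. Input that does not fit is refused with a message, and nothing moves.
- robot.get_obs(): the state, without advancing time (a new reading comes with each control period).
- robot.camera(name): name is "scene" or "top" or "wrist"; returns a dict with "img" (420x560x3 uint8, red, green, blue), "fx", "fy", "cx", "cy" (pixels), "xyz" and "attitude" of the camera in the world. Camera axes: x right, y down, z forward; pixel columns grow to the right and rows downward; lengths in m; the calibration is good to about 2 mm. A picture is of the moment at which its call begins. There is no depth.
- robot.hand_in(): hands the job in; it is judged then, once.
The state is a dict: "time": time; "q": joint angles; "joint_velocities": joint speeds; "joint_torque": joint torques, N m; "position": TCP position; "tool_rot": TCP orientation; "ft_force": force on the tool from outside, world axes, zero at the start; "moment": the same for the moment, N m; "grip_width": finger opening in m; "grip_force": force on a finger pad.
Only numpy, scipy, OpenCV 4.12 (cv2) and the standard library are available. Lean on these libraries where they do the work, as an engineer would, in place of code of your own. Each camera call takes 0.05 s, during which the arm holds its last target. There are 200 camera calls.

## Task

Clear the bench by making two neat stacks: set the slim cream-labelled tin can upright in the middle of the big paint tin's lid and lay the small black tape roll flat and centred on top of the can; stand the black carton upright on the plywood board, centred and with its long side along the board's long side, and lay the small brown screw carton from the middle of the bench (not its twin at the back edge), same side up as now, flat in the middle of its top. Leave the paint tin and the blue-lidded filler tub standing where they are, and do not let the can or the black carton tip over on the way.

Things in the scene. Friction and masses are not known exactly. Their poses are not given: they have to be found in the camera images.
- board: Target, fixed to the table: low plywood stacking board, 80 x 110 mm, 12 mm high, bare light wood. Origin at the centre of its underside, z up, y along its 110 mm length. It lies in any of the seven places of the work area.
- touchup_tin: Base of the round stack, loose but heavy (0.9 kg): round paint tin with a label that is dark with orange on one side and white on the other, and a grey metal lid, the widest round tin here, 78 mm diameter, 77 mm high. Its lid lies slightly inside the rim: what is set on it rests 75 mm above the tin's underside. Origin at the centre of the underside, z up.
- nail_tin: Loose: slim silver-rimmed tin can with a cream label showing red tomatoes, used for nails (closed, rigid), 57 mm diameter, 72 mm high, flat top, about 0.2 kg. Origin at the centre of the underside, z up along its axis. Stands upright at the start.
- tape_black: Loose: small roll of black tape lying flat, 61 mm outer diameter, 19 mm high, tan core (the core counts as solid: grip the roll across the outside), about 0.05 kg. Origin at the centre of the underside, z up along its axis.
- carton_black: Loose: closed black carton with yellow print, upright, 65 (x) x 101 (y) x 116 mm (z), about 0.2 kg; things rest on it 115.5 mm above its underside. Grip it across the 65 mm. Origin at the centre of the underside, z up.
- screw_box: Loose: small brown cardboard carton of screws standing among the other things in the work area (a twin at the far back edge of the table, beside the tall caulk cartridge, is fixed clutter), 45 (x) x 70 (y) x 41 mm (z), about 0.35 kg, closed. Grip it across the 45 mm. Origin at the centre of the underside, z up.
- filler_tub: Bystander, loose, stays where it is: white and yellow plastic filler tub with a blue lid, 69 mm diameter, 56 mm high, 0.3 kg. Origin at the centre of the underside, z up.

How it is judged:
By the outcome, as a careful person would: the job done as asked, in the order asked, and still so for the second after the job is handed in, with the robot touching nothing.
It also fails if it takes over 99 s, if anything falls off the work surface, if the arm or the gripper's body presses on something with over 40 N, if the wrist force passes 120 N, or if a joint passes its speed limit or range.

## Working session

There is one attempt and no reset: what is moved stays moved. The work goes in short steps, Python scripts to look and compute and a tool call to move; the robot and the scene stay as the last step left them, time stands still between calls to the robot, and variables do not carry over. Pictures are saved under pics/ and viewed, at most 15 in all, crops included, and the job is handed in when it is done.

```bash
mkdir -p pics; ls
```

Run:
```python
from rig import robot
import cv2,json
print(robot.grip_depth, robot.get_obs())
for n in("top","scene"):
    c=robot.camera(n); cv2.imwrite(f"pics/{n}0.png",c["img"][...,::-1])
    print(n,{k:v for k,v in c.items() if k!="img"})
```

```text
pics
0.0187 {'time': 0.0, 'q': array([-1.40749305e+00,  5.28449083e-01,  1.43388895e+00, -3.89271859e-07,
        1.18142044e+00, -1.78505397e-01]), 'joint_velocities': array([ 0.00113051, -0.00056816, -0.00010321,  0.00102792, -0.00055514,
       -0.00066866]), 'joint_torque': array([ 6.37379944e-04, -4.40038669e+01, -1.76591563e+01,  6.33929973e-02,
        5.79287577e-02, -1.56319124e-04]), 'position': array([ 0.20939821, -0.58810023,  0.2215864 ]), 'tool_rot': array([ 9.85430776e-01,  1.70073553e-01,  8.05119028e-06, -1.08287837e-03]), 'ft_force': array([ 0.29812069, -0.06607858, -0.13505872]), 'moment': array([-0.02822451, -0.00306741, -0.01208518]), 'grip_force': 0.0, 'grip_width': 0.08713244915258707}
top {'fx': 400.1338169021175, 'fy': 400.1338169021175, 'cx': 283.32290567566633, 'cy': 217.59063494567812, 'xyz': array([ 0.40180953, -0.21271934,  0.88943363]), 'attitude': array([-0.69868956,  0.71259832, -0.03548348,  0.05270158])}
scene {'fx': 443.39484926609197, 'fy': 443.39484926609197, 'cx': 279.254479879808, 'cy': 208.2339545166329, 'xyz': array([0.0253155 , 0.50038374, 0.57289146]), 'attitude': array([-0.27734274,  0.82642793, -0.46561675,  0.15263987])}
```

View pics/top0.png

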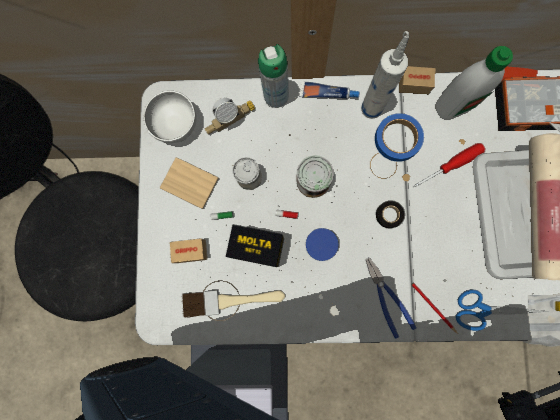

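View pics/scene0.png

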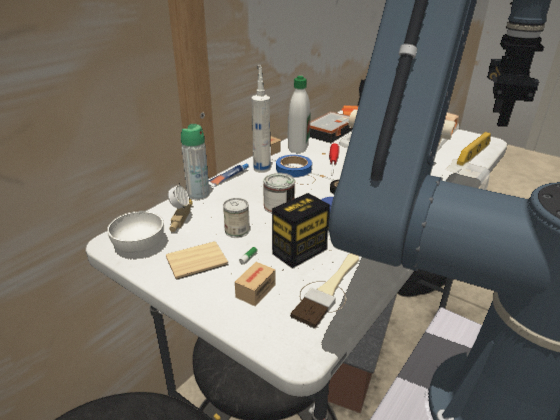

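The top view shows the board at about (189,182), the can at (247,172), the paint tin at (315,175) and the tape at (390,214). The black carton is at (257,246), the screw box at (187,250) and the tub at (322,244). I'll write helpers and zoom in.

Create h.py:
```python
from rig import robot
import cv2, numpy as np
from scipy.spatial.transform import Rotation as R
def ray(c,uv,z):
    "pixels -> world points on plane z"
    uv=np.atleast_2d(uv).astype(float)
    d=np.c_[(uv[:,0]-c["cx"])/c["fx"],(uv[:,1]-c["cy"])/c["fy"],np.ones(len(uv))]
    d=R.from_quat(c["attitude"]).apply(d); o=np.asarray(c["xyz"])
    return o+d*((z-o[2])/d[:,2])[:,None]
def proj(c,p):
    q=R.from_quat(c["attitude"]).inv().apply(np.atleast_2d(p)-c["xyz"])
    return np.c_[q[:,0]/q[:,2]*c["fx"]+c["cx"],q[:,1]/q[:,2]*c["fy"]+c["cy"]]
def biggest(m):
    cs=cv2.findContours(m.astype(np.uint8),cv2.RETR_EXTERNAL,cv2.CHAIN_APPROX_NONE)[0]
    return max(cs,key=cv2.contourArea)[:,0]
def rect(p):
    (cx,cy),(w,h),_=r=cv2.minAreaRect((p[:,:2]*1000).astype(np.float32))
    b=cv2.boxPoints(r); e=max((b[1]-b[0],b[2]-b[1]),key=np.linalg.norm)
    return np.round([cx,cy,w,h,np.degrees(np.arctan2(e[1],e[0]))%180],1)   # mm, angle of long side
```

Run:
```python
from h import *
c=robot.camera("top"); im=c["img"]; np.save("top0.npy",im)
crop=im[140:290,150:420]; cv2.imwrite("pics/crop0.png",cv2.resize(crop[...,::-1],None,fx=2.95,fy=2.95,interpolation=cv2.INTER_CUBIC))
hsv=cv2.cvtColor(im,cv2.COLOR_RGB2HSV).astype(int)
H,S,V=hsv[...,0],hsv[...,1],hsv[...,2]
def roi(m,x0,x1,y0,y1):
    o=np.zeros_like(m); o[y0:y1,x0:x1]=m[y0:y1,x0:x1]; return o
brown=(H<25)&(S>50)
print("board",rect(ray(c,biggest(roi(brown,155,222,150,212)),.012)))
print("screw",rect(ray(c,biggest(roi(brown,160,212,230,270)),.041)))
print("carton",rect(ray(c,biggest(roi(V<110,215,292,215,272)),.1155)))
for n,m,b,z in(("tub",(H>95)&(H<130)&(S>80),(300,345,222,265),.056),("tape",V<90,(370,410,195,232),.019)):
    p=ray(c,biggest(roi(m,*b)),z)[:,:2]*1000; print(n,cv2.minEnclosingCircle(p.astype(np.float32)),cv2.fitEllipse(p.astype(np.float32)))
print("px/lengths",proj(c,[[.5,-.2,0],[.6,-.2,0],[.5,-.3,0]]))
```

```text
board [596.4  19.  110.6  79.3  63.1]
screw [442.5  11.4  46.4  77.7  95.2]
carton [ 446.8 -145.3  117.4   68.9   77.5]
tub ((449.6112060546875, -272.08660888671875), 33.7404670715332) ((449.5857849121094, -271.91375732421875), (65.17396545410156, 65.72147369384766), 41.701725006103516)
tape ((514.3495483398438, -424.5845642089844), 31.148998260498047) ((514.2269897460938, -424.75433349609375), (57.61780548095703, 61.191871643066406), 23.1678524017334)
px/lengths [[286.99537398 223.55698393]
 [286.14614556 179.72293619]
 [331.81667367 222.62428045]]
```

View pics/crop0.png

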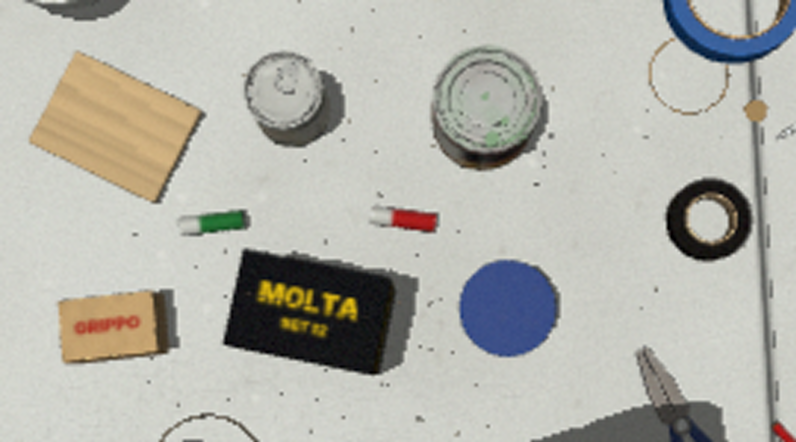

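Run:
```python
from h import *
c=robot.camera("top")
def cp(*p): return (np.array(p)+.5)/2.95-.5+[150,140]
for n,p,z in(("board",[(76,52),(203,108),(157,202),(30,143)],.012),("carton",[(243,250),(395,280),(380,374),(224,344)],.1155),("screw",[(58,300),(155,291),(160,356),(63,363)],.041)):
    print(n,rect(ray(c,cp(*p),z)))
for n,p,z in(("tin",[(433,99),(544,99),(488,45),(488,154)],.077),("can",[(246,90),(323,90),(284,51),(284,128)],.072),("tape",[(667,219),(751,219),(709,179),(709,260)],.019),("tub",[(460,308),(558,308),(509,260),(509,356)],.056)):
    q=ray(c,cp(*p),z)[:,:2]*1000; print(n,((q[0]+q[1])/2)[1],((q[2]+q[3])/2)[0],np.linalg.norm(q[0]-q[1]),np.linalg.norm(q[2]-q[3]))
# second view: where those centres fall in the scene image
s=robot.camera("scene"); im=s["img"].copy()
```

```text
board [596.7  18.1 108.7  79.7  64.1]
carton [ 446.3 -139.   104.5   63.    78.2]
screw [441.6  14.3  47.   71.3  94.1]
tin -261.6196005019382 595.0027091290036 77.80697338018828 78.21570743299192
can -117.50324587522286 606.838624401224 54.851929391545504 55.972778419788746
tape -425.25494519964934 514.1217320035951 61.68893774723397 60.43236372643336
tub -273.0891430661761 449.58472662058 68.86455589417125 67.57761339747549
```

Call:
send_path:
  rows:
    - [0.033,-0.019,0,0]
    - [0.033,-0.019,0,0]
    - [0.033,-0.019,0,0]
    - [0.033,-0.019,0,0]
    - [0.033,-0.019,0,0]
    - [0.033,-0.019,0,0]
    - [0.033,-0.019,0,0]
    - [0.033,-0.019,0,0]
    - [0.033,-0.019,0,0]
    - [0.033,-0.019,0,0]
    - [0.033,-0.019,0,0]
    - [0.033,-0.019,0,0]
    - [0.033,-0.019,0,0]
    - [0.033,-0.019,0,0]
    - [0.033,-0.019,0,0]
    - [0.033,-0.019,0,0]
    - [0,0,0,0]
    - [0,0,0,0]
  aperture: 0.087
  force: 20

```text
time: 1.75
position: [0.6059, -0.1235, 0.2222]
tool_rot: [0.985, 0.172, -0.0, 0.0]
ft_force: [0.4, -0.7, -0.5]
grip_width: 0.0871
grip_force: 0.0
```

Create d.py:
```python
import sys
from h import *
def rem(x,y,z,th):
    o=robot.get_obs(); r=R.from_quat(o["tool_rot"])
    t=r.as_matrix()[:,0]; a=np.arctan2(t[1],t[0]); d=np.array([x,y,z])-o["position"]
    print("t",round(o["time"],1),"pos",o["position"].round(4),"theta",np.degrees(a).round(2),"tilt",r.as_matrix()[:,2].round(3),"q",o["q"].round(2))
    turn=a-np.radians(th); print("tool dx,dy,dz (before turn)",r.inv().apply(d).round(4),"turn",turn.round(4),
      "| after turn", (R.from_quat(o["tool_rot"])*R.from_rotvec([0,0,turn])).inv().apply(d).round(4))
if __name__=="__main__": rem(*map(float,sys.argv[1:]))
```

```bash
python3 d.py .607 -.1175 .028 19.6
```

Run:
```python
from h import *
c=robot.camera("wrist"); cv2.imwrite("pics/w1.png",c["img"][...,::-1]); 
print(c["xyz"],c["attitude"]); print(proj(c,[[.607,-.1175,.072],[.607,-.1175,.022]]))
```

```text
t 1.8 pos [ 0.6059 -0.1235  0.2222] theta 19.82 tilt [-0. -0. -1.] q [-0.38  0.52  1.45 -0.    1.17  0.84]
tool dx,dy,dz (before turn) [ 0.0031 -0.0053  0.1942] turn 0.0038 | after turn [ 0.0031 -0.0053  0.1942]
[ 0.66960331 -0.09979891  0.38446817] [ 0.81182895 -0.57028706 -0.07277358  0.10203151]
[[272.60705608 196.68008277]
 [273.21633563 187.79810249]]
```

View pics/w1.png

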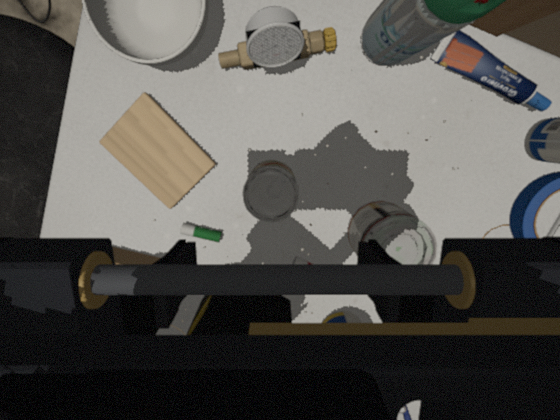

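The wrist view shows the can's top at about (270,193), against a prediction of (273,197). That agrees within about 3 mm, so I'm descending.

Call:
send_path:
  rows:
    - [0.003,-0.005,0.03,0]
    - [0,0,0.035,0]
    - [0,0,0.035,0]
    - [0,0,0.035,0]
    - [0,0,0.03,0]
    - [0,0,0.02,0]
    - [0,0,0.009,0]
    - [0,0,0,0]
    - [0,0,0,0]

```text
time: 2.55
position: [0.6062, -0.1209, 0.029]
tool_rot: [0.986, 0.169, 0.0, 0.0]
ft_force: [0.5, 0.1, 0.3]
grip_width: 0.0869
grip_force: 0.0
```

Call:
send_path:
  rows:
    - [0,0,0,0]
    - [0,0,0,0]
    - [0,0,0,0]
    - [0,0,0,0]
    - [0,0,0,0]
    - [0,0,0,0]
    - [0,0,0,0]
  aperture: 0.04
  force: 20

```text
time: 3.13
position: [0.6062, -0.1193, 0.0291]
tool_rot: [0.985, 0.17, 0.0, -0.0]
ft_force: [-0.4, 1.2, 3.4]
grip_width: 0.0564
grip_force: 20.0
```

```bash
python3 d.py .607 -.1175 .028 19.6
```

```text
t 3.1 pos [ 0.6062 -0.1193  0.0291] theta 19.59 tilt [ 0.  0. -1.] q [-0.38  0.78  1.58  0.    0.78  0.85]
tool dx,dy,dz (before turn) [ 0.0013 -0.0014  0.0011] turn -0.0002 | after turn [ 0.0013 -0.0014  0.0011]
```

Call:
send_path:
  rows:
    - [0,0,-0.01,0]
    - [0,0,-0.02,0]
    - [0,0,-0.025,0]
    - [0,0,-0.025,0]
    - [0,0,-0.015,0]
    - [0,0,-0.005,0]
    - [0,0,0,0]
    - [0,0,0,0]

```text
time: 3.8
position: [0.6056, -0.1195, 0.128]
tool_rot: [0.985, 0.17, -0.001, -0.0]
ft_force: [0.4, -0.2, -2.1]
grip_width: 0.0572
grip_force: 20.0
```

```bash
python3 d.py .594 -.2615 .105 19.6
```

Run:
```python
from h import *
c=robot.camera("wrist"); cv2.imwrite("pics/w2.png",c["img"][...,::-1])
```

```text
t 3.8 pos [ 0.6056 -0.1195  0.128 ] theta 19.59 tilt [-0.001  0.    -1.   ] q [-0.38  0.63  1.54 -0.    0.97  0.85]
tool dx,dy,dz (before turn) [-0.0585  0.1299  0.023 ] turn -0.0002 | after turn [-0.0585  0.1299  0.023 ]
```

View pics/w2.png

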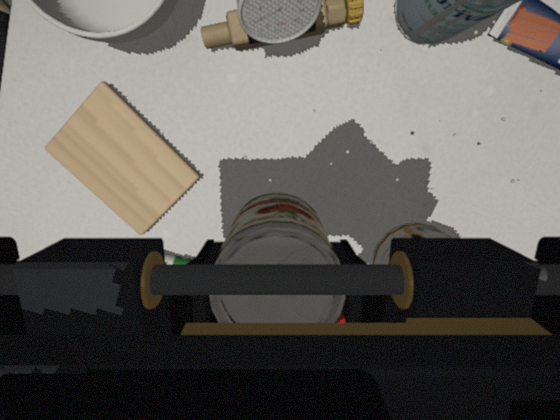

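The can is held, with its underside at about 0.099, so I'm moving it over the tin.

Call:
send_path:
  rows:
    - [-0.004,0.009,0,0]
    - [-0.007,0.015,0,0]
    - [-0.008,0.018,0,0]
    - [-0.009,0.02,0,0]
    - [-0.009,0.02,0,0]
    - [-0.008,0.018,0,0]
    - [-0.007,0.015,0,0]
    - [-0.004,0.009,0,0]
    - [-0.0025,0.006,0,0]
    - [0,0,0,0]
    - [0,0,0,0]
    - [0,0,0,0]

```text
time: 4.85
position: [0.5946, -0.2606, 0.1284]
tool_rot: [0.985, 0.17, -0.0, -0.001]
ft_force: [-0.5, -0.8, -2.0]
grip_width: 0.0569
grip_force: 20.0
```

```bash
python3 d.py .594 -.2615 .105 19.6
```

```text
t 4.8 pos [ 0.5946 -0.2606  0.1284] theta 19.63 tilt [-0.001  0.001 -1.   ] q [-0.59  0.67  1.45  0.    1.02  0.64]
tool dx,dy,dz (before turn) [-0.0008  0.0007  0.0234] turn 0.0005 | after turn [-0.0008  0.0007  0.0234]
```

Call:
send_path:
  rows:
    - [0,0.001,0.01,0]
    - [0,0,0.007,0]
    - [0,0,0.004,0]
    - [0,0,0.001,0]
    - [0,0,0.001,0]
    - [0,0,0.001,0]
    - [0,0,0,0]
    - [0,0,0,0]

```text
time: 5.52
position: [0.5952, -0.2629, 0.1048]
tool_rot: [0.985, 0.17, 0.0, 0.0]
ft_force: [-0.0, 0.6, -1.6]
grip_width: 0.0565
grip_force: 20.0
```

Call:
send_path:
  rows:
    - [0,-0.001,0.001,0]
    - [0,0,0.001,0]
    - [0,0,0,0]
    - [0,0,0,0]

```text
time: 5.85
position: [0.5952, -0.2624, 0.1041]
tool_rot: [0.985, 0.17, 0.001, 0.001]
ft_force: [-1.6, 0.1, 5.0]
grip_width: 0.0573
grip_force: 20.0
```

Call:
send_path:
  rows:
    - [0,0,0.001,0]
    - [0,0,0,0]
    - [0,0,0,0]

```text
time: 6.1
position: [0.5953, -0.2624, 0.1041]
tool_rot: [0.985, 0.17, 0.001, 0.001]
ft_force: [-3.1, 1.4, 10.8]
grip_width: 0.0568
grip_force: 20.0
```

Contact at 0.104, as expected. I'm releasing the can, rising straight up and checking.

Call:
send_path:
  rows:
    - [0,0,-0.001,0]
    - [0,0,0,0]
    - [0,0,0,0]
    - [0,0,0,0]
    - [0,0,0,0]
    - [0,0,0,0]
  aperture: 0.087

```text
time: 6.6
position: [0.5946, -0.2617, 0.1021]
tool_rot: [0.985, 0.17, -0.0, -0.0]
ft_force: [-0.4, -0.4, 0.6]
grip_width: 0.0847
grip_force: 0.0
```

Call:
send_path:
  rows:
    - [0,0,-0.01,0]
    - [0,0,-0.03,0]
    - [0,0,-0.035,0]
    - [0,0,-0.03,0]
    - [0,0,0,0]

```text
time: 7.02
position: [0.5987, -0.2642, 0.2157]
tool_rot: [0.985, 0.17, 0.005, 0.005]
ft_force: [1.2, -0.2, 1.4]
grip_width: 0.0871
grip_force: 0.0
```

```bash
python3 d.py .514 -.425 .005 0
```

```text
t 7.0 pos [ 0.5987 -0.2642  0.2157] theta 19.6 tilt [ 0.012 -0.008 -1.   ] q [-0.59  0.57  1.37  0.    1.18  0.64]
tool dx,dy,dz (before turn) [-0.1356  0.1207  0.2109] turn 0.342 | after turn [-0.0873  0.1592  0.2109]
```

Call:
send_path:
  rows:
    - [-0.019,0.017,0,0]
    - [-0.019,0.017,0,0]
    - [-0.019,0.017,0,0]
    - [-0.019,0.017,0,0]
    - [-0.019,0.017,0,0]
    - [-0.019,0.017,0.02,0]
    - [-0.019,0.017,0.02,0]
    - [0,0,0.02,0]
    - [0,0,0,0]
    - [0,0,0,0]

```text
time: 7.85
position: [0.5085, -0.4178, 0.1466]
tool_rot: [0.985, 0.17, -0.001, -0.002]
ft_force: [-0.7, -1.3, -0.3]
grip_width: 0.0873
grip_force: 0.0
```

```bash
python3 d.py .514 -.425 .006 19.6
```

Run:
```python
from h import *
c=robot.camera("wrist"); cv2.imwrite("pics/w3.png",c["img"][...,::-1]); print(proj(c,[[.514,-.425,.019]]))
c=robot.camera("top"); im=c["img"]; cv2.imwrite("pics/t3.png",cv2.resize(im[140:290,150:420,::-1],None,fx=2.95,fy=2.95,interpolation=cv2.INTER_CUBIC))
```

```text
t 7.8 pos [ 0.5085 -0.4178  0.1466] theta 19.54 tilt [-0.002  0.003 -1.   ] q [-0.86  0.66  1.41  0.    1.08  0.37]
tool dx,dy,dz (before turn) [0.0029 0.0091 0.1405] turn -0.001 | after turn [0.0029 0.0091 0.1405]
[[287.76242171 201.86662745]]
```

View pics/t3.png

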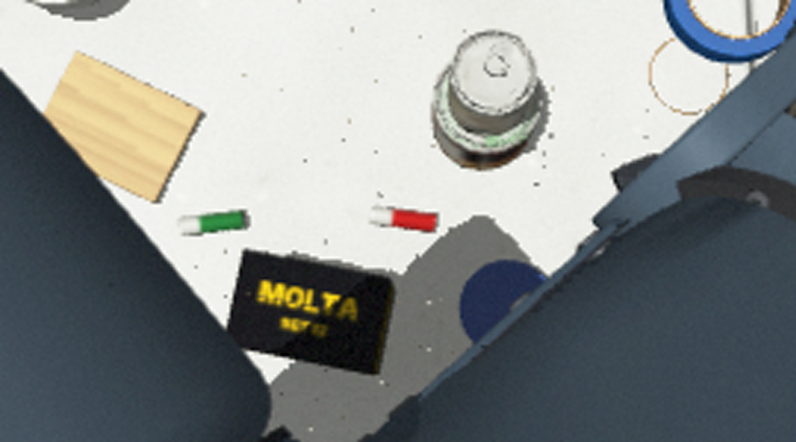

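View pics/w3.png

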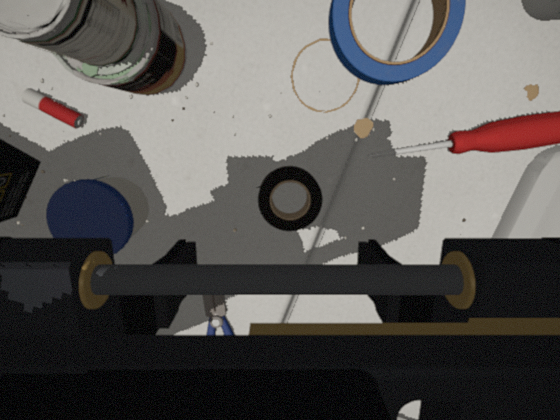

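The can stands on the tin, its top centred at crop (495,71). The wrist view puts the tape at (290,198), against a predicted (288,202). I'm descending on the tape.

Call:
send_path:
  rows:
    - [0.0015,0.004,0.02,0]
    - [0.0015,0.003,0.03,0]
    - [0,0,0.03,0]
    - [0,0,0.03,0]
    - [0,0,0.015,0]
    - [0,0,0.008,0]
    - [0,0,0.004,0]
    - [0,0,0.002,0]
    - [0,0,0,0]
    - [0,0,0,0]

```text
time: 8.78
position: [0.5154, -0.4249, 0.0103]
tool_rot: [0.985, 0.17, 0.001, 0.001]
ft_force: [0.5, 0.9, -0.1]
grip_width: 0.0872
grip_force: 0.0
```

```bash
python3 d.py .514 -.425 .006 19.6;  python3 - <<'E'
from h import *
c=robot.camera("top")
cp=lambda *p:(np.array(p)+.5)/2.95-.5+[150,140]
q=ray(c,cp((452,71),(538,71),(495,31),(495,112)),.147)*1000; print(q)
E
```

```text
t 8.8 pos [ 0.5154 -0.4249  0.0103] theta 19.6 tilt [ 0.002 -0.002 -1.   ] q [-0.86  0.85  1.45 -0.    0.84  0.37]
tool dx,dy,dz (before turn) [-0.0014 -0.0004  0.0043] turn -0.0 | after turn [-0.0014 -0.0004  0.0043]
[[ 597.46171242 -234.50295652  147.        ]
 [ 596.0884245  -289.72478887  147.        ]
 [ 623.26388568 -262.90061421  147.        ]
 [ 569.85845672 -261.36742521  147.        ]]
```

Call:
send_path:
  rows:
    - [-0.001,0,0.003,0]
    - [0,0,0.0015,0]
    - [0,0,0,0]
    - [0,0,0,0]

```text
time: 9.17
position: [0.5134, -0.4244, 0.004]
tool_rot: [0.985, 0.17, -0.0, -0.0]
ft_force: [0.1, -0.4, 0.7]
grip_width: 0.0869
grip_force: 0.0
```

Call:
send_path:
  rows:
    - [0,0,0,0]
    - [0,0,0,0]
    - [0,0,0,0]
    - [0,0,0,0]
    - [0,0,0,0]
    - [0,0,0,0]
    - [0,0,0,0]
  aperture: 0.045
  force: 15

```text
time: 9.75
position: [0.5136, -0.4245, 0.0041]
tool_rot: [0.985, 0.17, 0.0, 0.0]
ft_force: [0.4, -0.1, -0.3]
grip_width: 0.0594
grip_force: 15.0
```

Call:
send_path:
  rows:
    - [0,0,-0.015,0]
    - [0,0,-0.035,0]
    - [0,0,-0.04,0]
    - [0,0,-0.04,0]
    - [0,0,-0.035,0]
    - [0,0,-0.015,0]
    - [0,0,0,0]
    - [0,0,0,0]

```text
time: 10.42
position: [0.5136, -0.4245, 0.1857]
tool_rot: [0.985, 0.17, 0.001, 0.001]
ft_force: [0.1, -0.2, -1.0]
grip_width: 0.0596
grip_force: 15.0
```

```bash
python3 d.py .5965 -.262 .1535 19.6
```

```text
t 10.4 pos [ 0.5136 -0.4245  0.1857] theta 19.59 tilt [ 0.002 -0.002 -1.   ] q [-0.86  0.62  1.36 -0.    1.16  0.37]
tool dx,dy,dz (before turn) [ 0.1325 -0.1254  0.032 ] turn -0.0002 | after turn [ 0.1326 -0.1254  0.032 ]
```

Call:
send_path:
  rows:
    - [0.008,-0.008,0,0]
    - [0.015,-0.014,0,0]
    - [0.02,-0.019,0,0]
    - [0.023,-0.022,0,0]
    - [0.023,-0.022,0,0]
    - [0.02,-0.019,0,0]
    - [0.015,-0.014,0,0]
    - [0.0085,-0.0075,0,0]
    - [0,0,0.01,0]
    - [0,0,0.008,0]
    - [0,0,0.004,0]
    - [0,0,0.002,0]
    - [0,0,0,0]
    - [0,0,0,0]

```text
time: 11.58
position: [0.5958, -0.2629, 0.1597]
tool_rot: [0.986, 0.169, -0.0, -0.0]
ft_force: [-0.0, 1.2, 0.1]
grip_width: 0.0594
grip_force: 15.0
```

```bash
python3 d.py .5965 -.262 .152 19.6
```

```text
t 11.6 pos [ 0.5958 -0.2629  0.1597] theta 19.49 tilt [-0.  0. -1.] q [-0.59  0.63  1.42 -0.    1.09  0.64]
tool dx,dy,dz (before turn) [ 0.001  -0.0006  0.0077] turn -0.002 | after turn [ 0.001  -0.0006  0.0077]
```

Call:
send_path:
  rows:
    - [0.001,-0.0005,0.003,0]
    - [0,0,0.002,0]
    - [0,0,0.001,0]
    - [0,0,0.001,0]
    - [0,0,0,0]
    - [0,0,0,0]
    - [0,0,0,0]

```text
time: 12.17
position: [0.5971, -0.2609, 0.1532]
tool_rot: [0.985, 0.17, 0.0, 0.0]
ft_force: [-0.2, 0.1, 0.0]
grip_width: 0.0596
grip_force: 15.0
```

Call:
send_path:
  rows:
    - [0,0,0.001,0]
    - [0,0,0.0005,0]
    - [0,0,0,0]
    - [0,0,0,0]

```text
time: 12.5
position: [0.597, -0.2609, 0.1515]
tool_rot: [0.985, 0.17, -0.0, -0.0]
ft_force: [0.2, 0.7, -0.9]
grip_width: 0.0598
grip_force: 15.0
```

Call:
send_path:
  rows:
    - [0,0.0005,0.001,0]
    - [0,0,0.0005,0]
    - [0,0,0,0]
    - [0,0,0,0]

```text
time: 12.83
position: [0.5973, -0.2613, 0.151]
tool_rot: [0.985, 0.17, 0.0, -0.0]
ft_force: [-2.0, 2.2, 5.4]
grip_width: 0.0593
grip_force: 15.0
```

Call:
send_path:
  rows:
    - [0,0,-0.0005,0]
    - [0,0,0,0]
    - [0,0,0,0]
    - [0,0,0,0]
    - [0,0,0,0]
    - [0,0,0,0]
  aperture: 0.087

```text
time: 13.33
position: [0.5972, -0.2615, 0.1503]
tool_rot: [0.985, 0.17, -0.0, -0.0]
ft_force: [-0.0, 0.1, 0.7]
grip_width: 0.085
grip_force: 0.0
```

Call:
send_path:
  rows:
    - [0,0,-0.01,0]
    - [0,0,-0.03,0]
    - [0,0,-0.03,0]
    - [0,0,0,0]
    - [0,0,0,0]

```text
time: 13.75
position: [0.5987, -0.2623, 0.2238]
tool_rot: [0.985, 0.17, 0.002, 0.002]
ft_force: [0.2, -1.0, -0.7]
grip_width: 0.0867
grip_force: 0.0
```

```bash
python3 d.py .4465 -.138 .066 78
```

```text
t 13.8 pos [ 0.5987 -0.2623  0.2238] theta 19.59 tilt [ 0.005 -0.003 -1.   ] q [-0.58  0.56  1.36  0.    1.21  0.65]
tool dx,dy,dz (before turn) [-0.1023 -0.169   0.1566] turn -1.0195 | after turn [ 0.0903 -0.1756  0.1566]
```

Call:
send_path:
  rows:
    - [-0.0145,-0.024,0,0]
    - [-0.0145,-0.024,0,0]
    - [-0.0145,-0.024,0,0]
    - [-0.0145,-0.024,0,0]
    - [-0.0145,-0.024,0,0]
    - [-0.0145,-0.024,0,0]
    - [-0.0145,-0.024,0,0]
    - [0,0,0,-0.113]
    - [0,0,0,-0.113]
    - [0,0,0,-0.113]
    - [0,0,0,-0.113]
    - [0,0,0,-0.113]
    - [0,0,0,-0.113]
    - [0,0,0,-0.113]
    - [0,0,0,-0.113]
    - [0,0,0,-0.115]
    - [0,0,0,0]
    - [0,0,0,0]

```text
time: 15.25
position: [0.4447, -0.1368, 0.22]
tool_rot: [0.778, 0.628, -0.0, -0.001]
ft_force: [0.2, -0.4, 0.2]
grip_width: 0.0872
grip_force: 0.0
```

```bash
python3 d.py .4465 -.138 .066 78
```

Run:
```python
from h import *
c=robot.camera("wrist"); cv2.imwrite("pics/w4.png",c["img"][...,::-1])
a=np.radians(78); l=np.array([np.cos(a),np.sin(a),0])*.0505; s=np.array([np.sin(a),-np.cos(a),0])*.0325; m=np.array([.4465,-.138,.116])
print(proj(c,[m+l+s,m+l-s,m-l-s,m-l+s]).round(0).tolist())
c=robot.camera("top"); im=c["img"]; cv2.imwrite("pics/t4.png",cv2.resize(im[140:290,150:420,::-1],None,fx=2.95,fy=2.95,interpolation=cv2.INTER_CUBIC))
```

```text
t 15.2 pos [ 0.4447 -0.1368  0.22  ] theta 77.8 tilt [-0.001  0.001 -1.   ] q [-0.54  0.32  1.82  0.    1.   -0.33]
tool dx,dy,dz (before turn) [-0.0008  0.0023  0.154 ] turn -0.0036 | after turn [-0.0008  0.0023  0.154 ]
[[319.0, 153.0], [240.0, 154.0], [243.0, 268.0], [316.0, 267.0]]
```

View pics/w4.png

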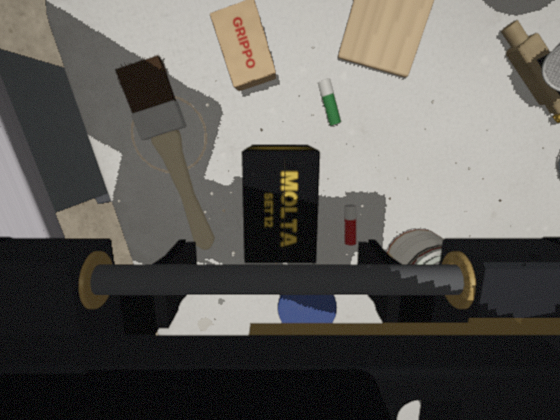

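View pics/t4.png

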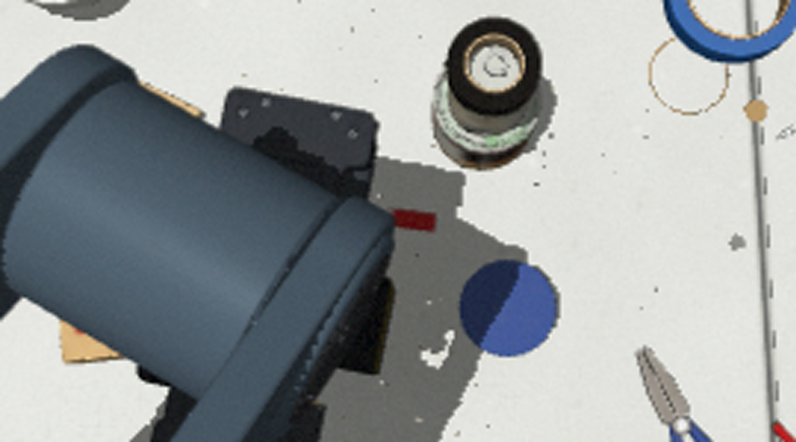

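The tape sits centred on the can, at crop (494,65). The carton's top edge is at (243–319,150), as predicted. I'm descending over it.

Call:
send_path:
  rows:
    - [-0.001,0.001,0.03,0]
    - [0,0.001,0.035,0]
    - [0,0,0.035,0]
    - [0,0,0.025,0]
    - [0,0,0.015,0]
    - [0,0,0.008,0]
    - [0,0,0.004,0]
    - [0,0,0,0]
    - [0,0,0,0]

```text
time: 16.1
position: [0.4476, -0.1389, 0.0692]
tool_rot: [0.777, 0.629, 0.0, 0.001]
ft_force: [0.0, -1.2, -0.4]
grip_width: 0.0866
grip_force: 0.0
```

Call:
send_path:
  rows:
    - [0,0,0,0]
    - [0,0,0,0]
    - [0,0,0,0]
    - [0,0,0,0]
    - [0,0,0,0]
    - [0,0,0,0]
  aperture: 0.05
  force: 20

```text
time: 16.6
position: [0.4473, -0.1387, 0.0691]
tool_rot: [0.777, 0.629, 0.0, 0.0]
ft_force: [0.5, 0.4, 5.7]
grip_width: 0.0648
grip_force: 20.0
```

```bash
python3 d.py .4465 -.138 .066 78
```

```text
t 16.6 pos [ 0.4473 -0.1387  0.0691] theta 77.96 tilt [ 0.001 -0.    -1.   ] q [-0.54  0.59  1.95  0.    0.6  -0.33]
tool dx,dy,dz (before turn) [ 0.0005 -0.001   0.0031] turn -0.0006 | after turn [ 0.0005 -0.001   0.0031]
```

Call:
send_path:
  rows:
    - [0,0,-0.008,0]
    - [0,0,-0.016,0]
    - [0,0,-0.02,0]
    - [0,0,-0.02,0]
    - [0,0,-0.012,0]
    - [0,0,-0.006,0]
    - [0,0,0,0]
    - [0,0,0,0]
  force: 25

```text
time: 17.27
position: [0.4467, -0.1384, 0.1504]
tool_rot: [0.777, 0.629, -0.0, -0.0]
ft_force: [-0.5, 0.3, -2.5]
grip_width: 0.0652
grip_force: 25.0
```

```bash
python3 d.py .5965 .0185 .081 63.5
```

```text
t 17.3 pos [ 0.4467 -0.1384  0.1504] theta 77.97 tilt [-0.  0. -1.] q [-0.54  0.43  1.89 -0.    0.82 -0.33]
tool dx,dy,dz (before turn) [0.1847 0.1139 0.0694] turn 0.2525 | after turn [0.2073 0.0641 0.0694]
```

Call:
send_path:
  rows:
    - [0.009,0.0055,0,0]
    - [0.018,0.011,0,0]
    - [0.025,0.0155,0,0]
    - [0.025,0.0155,0,0]
    - [0.025,0.0155,0,0]
    - [0.025,0.0155,0,0]
    - [0.025,0.0155,0,0]
    - [0.018,0.011,0,0]
    - [0.01,0.006,0,0]
    - [0.0047,0.003,0,0]
    - [0,0,0,0.04]
    - [0,0,0,0.08]
    - [0,0,0,0.08]
    - [0,0,0,0.0525]
    - [0,0,0,0]
    - [0,0,0,0]
    - [0,0,0,0]

```text
time: 18.68
position: [0.5964, 0.0179, 0.1502]
tool_rot: [0.85, 0.526, -0.001, -0.0]
ft_force: [-0.6, -0.1, -2.0]
grip_width: 0.065
grip_force: 25.0
```

```bash
python3 d.py .5965 .0185 .081 63.5
```

Run:
```python
from h import *
c=robot.camera("wrist"); cv2.imwrite("pics/w5.png",c["img"][...,::-1])
a=np.radians(63.5); l=np.array([np.cos(a),np.sin(a),0])*.055; s=np.array([np.sin(a),-np.cos(a),0])*.04; m=np.array([.5965,.0185,.012])
print(proj(c,[m+l+s,m+l-s]).round(0).tolist())
l*=50.5/55;s*=32.5/40; m[2]=.0813
m[:2]=robot.get_obs()["position"][:2]
print(proj(c,[m+l+s,m+l-s]).round(0).tolist()); m[2]+=.116;print(proj(c,[m+l+s,m+l-s]).round(0).tolist())
```

```text
t 18.7 pos [0.5964 0.0179 0.1502] theta 63.53 tilt [-0.001  0.    -1.   ] q [-0.16  0.58  1.57 -0.    0.99  0.31]
tool dx,dy,dz (before turn) [ 0.0006 -0.0001  0.0692] turn 0.0005 | after turn [ 0.0006 -0.0001  0.0692]
[[321.0, 144.0], [234.0, 144.0]]
[[323.0, 155.0], [232.0, 155.0]]
[[368.0, 180.0], [189.0, 180.0]]
```

View pics/w5.png

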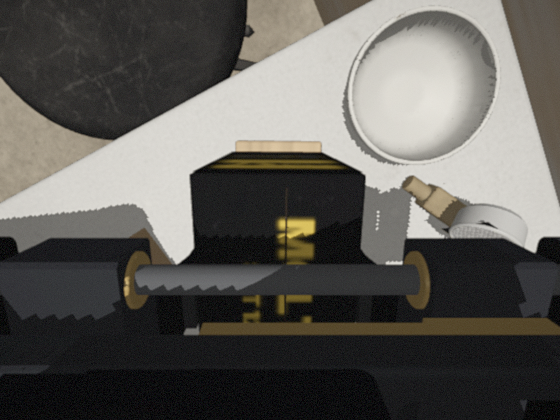

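The board's far edge is at (236–321,141), parallel to and centred with the carton's lower edge at (233–323,153). I'm lowering the carton.

Call:
send_path:
  rows:
    - [0.0005,0,0.01,0]
    - [0,0,0.018,0]
    - [0,0,0.018,0]
    - [0,0,0.01,0]
    - [0,0,0.006,0]
    - [0,0,0.002,0]
    - [0,0,0.001,0]
    - [0,0,0,0]
    - [0,0,0,0]

```text
time: 19.48
position: [0.5979, 0.0187, 0.0863]
tool_rot: [0.85, 0.526, 0.001, 0.001]
ft_force: [-0.6, 0.3, -2.4]
grip_width: 0.0648
grip_force: 25.0
```

Call:
send_path:
  rows:
    - [0,0,0.001,0]
    - [0,0,0.001,0]
    - [0,0,0,0]
    - [0,0,0,0]

```text
time: 19.82
position: [0.5973, 0.0188, 0.0837]
tool_rot: [0.85, 0.526, 0.0, 0.0]
ft_force: [-0.6, -0.0, -2.4]
grip_width: 0.065
grip_force: 25.0
```

```bash
python3 d.py .5965 .0185 .081 63.5
```

```text
t 19.8 pos [0.5973 0.0188 0.0837] theta 63.5 tilt [ 0. -0. -1.] q [-0.16  0.68  1.61  0.    0.85  0.31]
tool dx,dy,dz (before turn) [-0.0006 -0.0006  0.0027] turn -0.0 | after turn [-0.0006 -0.0006  0.0027]
```

Call:
send_path:
  rows:
    - [-0.0005,-0.0005,0.001,0]
    - [0,0,0.001,0]
    - [0,0,0.0005,0]
    - [0,0,0,0]
    - [0,0,0,0]

```text
time: 20.23
position: [0.5964, 0.0185, 0.0811]
tool_rot: [0.85, 0.526, -0.0, -0.0]
ft_force: [-0.5, 0.7, 0.0]
grip_width: 0.065
grip_force: 25.0
```

Call:
send_path:
  rows:
    - [0,0,0.0007,0]
    - [0,0,0,0]
    - [0,0,0,0]

```text
time: 20.48
position: [0.5964, 0.0186, 0.0811]
tool_rot: [0.85, 0.526, -0.0, 0.0]
ft_force: [-3.1, 1.0, 4.6]
grip_width: 0.0651
grip_force: 25.0
```

Call:
send_path:
  rows:
    - [0,0,-0.0005,0]
    - [0,0,0,0]
    - [0,0,0,0]
    - [0,0,0,0]
    - [0,0,0,0]
    - [0,0,0,0]
  aperture: 0.087

```text
time: 20.98
position: [0.5966, 0.0185, 0.0807]
tool_rot: [0.85, 0.526, -0.0, -0.0]
ft_force: [-0.5, 0.7, 0.6]
grip_width: 0.0861
grip_force: 0.0
```

Call:
send_path:
  rows:
    - [0,0,-0.01,0]
    - [0,0,-0.03,0]
    - [0,0,-0.035,0]
    - [0,0,-0.035,0]
    - [0,0,-0.02,0]
    - [0,0,0,0]
    - [0,0,0,0]

```text
time: 21.57
position: [0.5974, 0.0185, 0.213]
tool_rot: [0.85, 0.526, 0.002, 0.001]
ft_force: [-0.1, -0.4, -0.7]
grip_width: 0.0867
grip_force: 0.0
```

```bash
python3 d.py .4425 .0145 .009 94.5
```

```text
t 21.6 pos [0.5974 0.0185 0.213 ] theta 63.51 tilt [ 0.004 -0.001 -1.   ] q [-0.16  0.5   1.52 -0.    1.12  0.31]
tool dx,dy,dz (before turn) [-0.0729 -0.1377  0.2033] turn -0.5409 | after turn [ 0.0084 -0.1555  0.2033]
```

Call:
send_path:
  rows:
    - [-0.0107,-0.0204,0,0]
    - [-0.0107,-0.0204,0,0]
    - [-0.0107,-0.0204,0,0]
    - [-0.0107,-0.0204,0,0]
    - [-0.0107,-0.0204,0,0]
    - [-0.0107,-0.0204,0,0]
    - [-0.0107,-0.0204,0,0]
    - [0,0,0,-0.108]
    - [0,0,0,-0.108]
    - [0,0,0,-0.108]
    - [0,0,0,-0.108]
    - [0,0,0,-0.108]
    - [0,0,0,0]
    - [0,0,0,0]
    - [0,0,0,0]

```text
time: 22.82
position: [0.4347, 0.0154, 0.2102]
tool_rot: [0.68, 0.733, -0.0, -0.001]
ft_force: [-0.1, -0.1, 0.0]
grip_width: 0.0871
grip_force: 0.0
```

```bash
python3 d.py .437 .0145 .009 94.5
```

Run:
```python
from h import *
c=robot.camera("wrist"); cv2.imwrite("pics/w6.png",c["img"][...,::-1])
a=np.radians(94.5); l=np.array([np.cos(a),np.sin(a),0])*.035; s=np.array([np.sin(a),-np.cos(a),0])*.0225; m=np.array([.4425,.0145,.041])
print(proj(c,[m+l+s,m+l-s,m-l-s,m-l+s]).round(0).tolist())
c=robot.camera("scene"); cv2.imwrite("pics/s6.png",c["img"][...,::-1])
```

```text
t 22.8 pos [0.4347 0.0154 0.2102] theta 94.3 tilt [-0.002  0.    -1.   ] q [-0.22  0.29  1.9   0.    0.95 -0.3 ]
tool dx,dy,dz (before turn) [-0.0011  0.0025  0.2012] turn -0.0034 | after turn [-0.0011  0.0025  0.2012]
[[306.0, 165.0], [262.0, 165.0], [263.0, 230.0], [305.0, 230.0]]
```

View pics/w6.png

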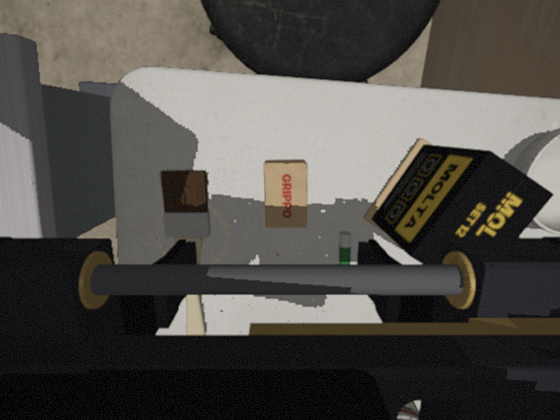

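View pics/s6.png

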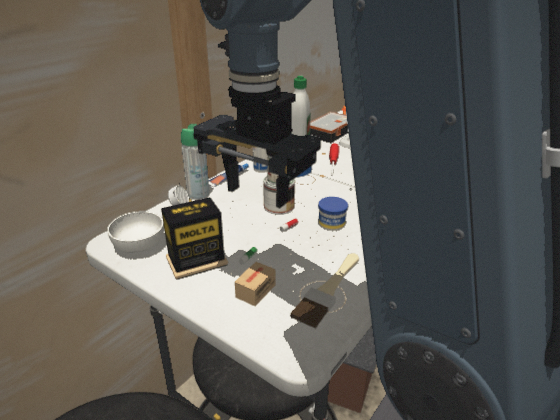

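The carton stands on the board. The screw box is at (264–306,162–227), as predicted, and the brush clears the left finger by about 1 cm. I'm descending, offset slightly toward the robot so the gripper body keeps clear of the carton.

Call:
send_path:
  rows:
    - [-0.001,0.002,0.03,0]
    - [0,0,0.035,0]
    - [0,0,0.035,0]
    - [0,0,0.03,0]
    - [0,0,0.02,0]
    - [0,0,0,0]
    - [0,0,0,0]

```text
time: 23.5
position: [0.4368, 0.0145, 0.0602]
tool_rot: [0.679, 0.734, -0.001, -0.001]
ft_force: [0.1, 0.8, 0.6]
grip_width: 0.087
grip_force: 0.0
```

```bash
python3 d.py .437 .0145 .011 94.5
```

```text
t 23.5 pos [0.4368 0.0145 0.0602] theta 94.4 tilt [-0.003  0.001 -1.   ] q [-0.22  0.59  2.03 -0.    0.52 -0.3 ]
tool dx,dy,dz (before turn) [-0.      0.0003  0.0492] turn -0.0017 | after turn [-0.      0.0003  0.0492]
```

Call:
send_path:
  rows:
    - [0,0,0.015,0]
    - [0,0,0.015,0]
    - [0,0,0.01,0]
    - [0,0,0.006,0]
    - [0,0,0.003,0]
    - [0,0,0,0]
    - [0,0,0,0]

```text
time: 24.08
position: [0.4381, 0.0143, 0.0127]
tool_rot: [0.679, 0.734, 0.0, 0.001]
ft_force: [0.6, -0.2, -0.2]
grip_width: 0.0868
grip_force: 0.0
```

Call:
send_path:
  rows:
    - [0,0,0,0]
    - [0,0,0,0]
    - [0,0,0,0]
    - [0,0,0,0]
    - [0,0,0,0]
    - [0,0,0,0]
    - [0,0,0,0]
    - [0,0,0,0]
  aperture: 0.03
  force: 30

```text
time: 24.75
position: [0.4385, 0.0141, 0.0119]
tool_rot: [0.679, 0.734, 0.001, 0.001]
ft_force: [2.2, 0.6, 0.3]
grip_width: 0.0447
grip_force: 30.0
```

```bash
python3 d.py .437 .0145 .011 94.5
```

```text
t 24.8 pos [0.4385 0.0141 0.0119] theta 94.43 tilt [ 0.002 -0.    -1.   ] q [-0.22  0.7   2.05  0.    0.39 -0.3 ]
tool dx,dy,dz (before turn) [ 0.0005 -0.0015  0.0009] turn -0.0012 | after turn [ 0.0005 -0.0015  0.0009]
```

Call:
send_path:
  rows:
    - [0,0,-0.01,0]
    - [0,0,-0.025,0]
    - [0,0,-0.035,0]
    - [0,0,-0.035,0]
    - [0,0,-0.035,0]
    - [0,0,-0.025,0]
    - [0,0,-0.01,0]
    - [0,0,0,0]
    - [0,0,0,0]

```text
time: 25.5
position: [0.4363, 0.0146, 0.1865]
tool_rot: [0.679, 0.734, -0.0, -0.001]
ft_force: [0.2, 0.1, -3.7]
grip_width: 0.0445
grip_force: 30.0
```

```bash
python3 d.py .5965 .0185 .1395 63.5
```

Run:
```python
from h import *
c=robot.camera("top"); im=c["img"]; cv2.imwrite("pics/t7.png",cv2.resize(im[120:260,130:290,::-1],None,fx=4,fy=4,interpolation=cv2.INTER_CUBIC))
```

```text
t 25.5 pos [0.4363 0.0146 0.1865] theta 94.45 tilt [-0.001  0.    -1.   ] q [-0.22  0.34  1.93 -0.    0.88 -0.3 ]
tool dx,dy,dz (before turn) [-0.0086  0.1601  0.0468] turn 0.5401 | after turn [0.075  0.1417 0.0468]
```

View pics/t7.png

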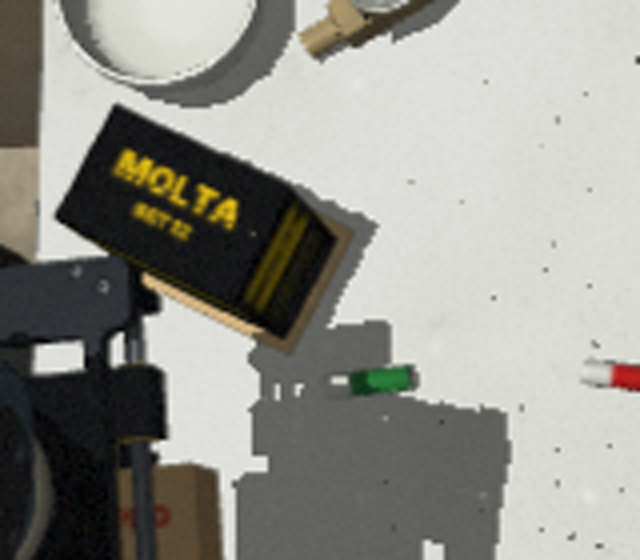

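Call:
send_path:
  rows:
    - [-0.0005,0.009,0,0]
    - [-0.001,0.018,0,0]
    - [-0.0013,0.024,0,0]
    - [-0.0014,0.026,0,0]
    - [-0.0013,0.024,0,0]
    - [-0.0012,0.022,0,0]
    - [-0.001,0.018,0,0]
    - [-0.0006,0.012,0,0]
    - [-0.0003,0.007,0,0]
    - [0,0,0,0.07]
    - [0,0,0,0.1]
    - [0,0,0,0.1]
    - [0,0,0,0.1]
    - [0,0,0,0.1]
    - [0,0,0,0.07]
    - [0,0,0,0]
    - [0,0,0,0]
    - [0,0,0,0]

```text
time: 27.05
position: [0.597, 0.0183, 0.1859]
tool_rot: [0.85, 0.527, -0.001, -0.001]
ft_force: [1.2, -0.3, -4.0]
grip_width: 0.0447
grip_force: 30.0
```

```bash
python3 d.py .5965 .0185 .1395 63.5;  python3 - <<'E'
from h import *
c=robot.camera("top")
cp=lambda *p:(np.array(p)+.5)/4-.5+[130,120]
q=ray(c,cp((118,103),(58,215),(240,305),(295,183)),.1275); print((q*1000).round(1),rect(q))
c=robot.camera("wrist"); cv2.imwrite("pics/w8.png",c["img"][...,::-1])
E
```

```text
t 27.1 pos [0.597  0.0183 0.1859] theta 63.59 tilt [-0.002  0.    -1.   ] q [-0.16  0.53  1.54  0.    1.07  0.3 ]
tool dx,dy,dz (before turn) [-0.     -0.0005  0.0464] turn 0.0015 | after turn [-0.     -0.0005  0.0464]
[[646.9  48.4 127.5]
 [590.9  76.9 127.5]
 [544.  -13.5 127.5]
 [604.2 -40.  127.5]] [596.4  17.  101.9  65.6  63. ]
```

View pics/w8.png

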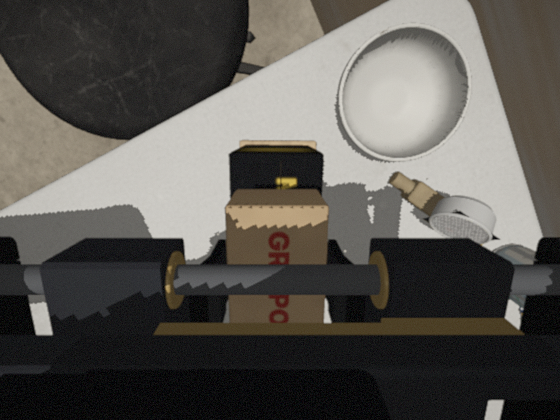

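The carton's top measures 102 x 66 mm, centred at (596,17). The box is held level and aligned above it, so I'm lowering.

Call:
send_path:
  rows:
    - [-0.0005,0,0.01,0]
    - [0,0,0.015,0]
    - [0,0,0.009,0]
    - [0,0,0.004,0]
    - [0,0,0.002,0]
    - [0,0,0.001,0]
    - [0,0,0,0]
    - [0,0,0,0]
    - [0,0,0,0]

```text
time: 27.9
position: [0.5978, 0.0177, 0.1465]
tool_rot: [0.85, 0.526, 0.001, 0.0]
ft_force: [0.6, -0.5, -3.9]
grip_width: 0.0444
grip_force: 30.0
```

```bash
python3 d.py .5965 .018 .1395 63.5
```

```text
t 27.9 pos [0.5978 0.0177 0.1465] theta 63.51 tilt [ 0.001 -0.    -1.   ] q [-0.16  0.59  1.57  0.    0.98  0.31]
tool dx,dy,dz (before turn) [-0.0003 -0.0013  0.007 ] turn 0.0001 | after turn [-0.0003 -0.0013  0.007 ]
```

Call:
send_path:
  rows:
    - [0,0,0.001,0]
    - [0,0,0.001,0]
    - [0,0,0,0]
    - [0,0,0,0]

```text
time: 28.23
position: [0.5973, 0.0178, 0.1438]
tool_rot: [0.85, 0.526, -0.0, -0.0]
ft_force: [-0.5, -0.6, -4.2]
grip_width: 0.0447
grip_force: 30.0
```

Call:
send_path:
  rows:
    - [0,-0.001,0.001,0]
    - [0,0,0.001,0]
    - [0,0,0.001,0]
    - [0,0,0,0]
    - [0,0,0,0]

```text
time: 28.65
position: [0.5964, 0.0182, 0.1407]
tool_rot: [0.85, 0.526, -0.0, -0.0]
ft_force: [-0.1, -0.6, -4.6]
grip_width: 0.0447
grip_force: 30.0
```

Call:
send_path:
  rows:
    - [0,0,0.001,0]
    - [0,0,0.0005,0]
    - [0,0,0,0]
    - [0,0,0,0]

```text
time: 28.98
position: [0.5965, 0.0182, 0.1393]
tool_rot: [0.85, 0.526, -0.0, -0.0]
ft_force: [-0.3, -0.1, -3.7]
grip_width: 0.045
grip_force: 30.0
```

Call:
send_path:
  rows:
    - [0,0,0.0007,0]
    - [0,0,0.0004,0]
    - [0,0,0,0]
    - [0,0,0,0]

```text
time: 29.32
position: [0.5967, 0.0181, 0.139]
tool_rot: [0.85, 0.526, 0.0, 0.0]
ft_force: [-1.5, -0.1, 2.7]
grip_width: 0.0444
grip_force: 30.0
```

Call:
send_path:
  rows:
    - [0,0,-0.0004,0]
    - [0,0,0,0]
    - [0,0,0,0]
    - [0,0,0,0]
    - [0,0,0,0]
    - [0,0,0,0]
    - [0,0,0,0]
  aperture: 0.087

```text
time: 29.9
position: [0.5965, 0.0182, 0.1386]
tool_rot: [0.85, 0.526, 0.0, 0.0]
ft_force: [0.4, 0.0, 0.4]
grip_width: 0.0825
grip_force: 0.0
```

Call:
send_path:
  rows:
    - [0,0,-0.01,0]
    - [0,0,-0.025,0]
    - [0,0,-0.035,0]
    - [0,0,-0.04,0]
    - [0,0,-0.02,0]
    - [-0.02,-0.03,0,0]
    - [-0.02,-0.03,0,0]
    - [-0.02,-0.03,0,0]
    - [-0.02,-0.03,0,0]
    - [-0.03,-0.02,0,0]
    - [-0.035,0,0,0]
    - [-0.035,0,0,0]
    - [-0.035,0,0,0]
    - [-0.035,0,0,0]
    - [-0.035,0,0,0]
    - [0,0,0,0]
    - [0,0,0,0]

```text
time: 31.32
position: [0.3436, -0.176, 0.2694]
tool_rot: [0.852, 0.524, 0.0, 0.001]
ft_force: [-0.2, 1.0, -1.1]
grip_width: 0.0868
grip_force: 0.0
```

Run:
```python
from h import *
a=robot.camera("top")["img"][130:290,140:420,::-1]; b=robot.camera("scene")["img"][120:320,80:360,::-1]
r=lambda x:cv2.resize(x,None,fx=2.8,fy=None or 1.7,interpolation=cv2.INTER_CUBIC)
a=cv2.resize(a,(520,297),interpolation=cv2.INTER_CUBIC); b=cv2.resize(b,(420,300),interpolation=cv2.INTER_CUBIC)
o=np.zeros((600,522,3),np.uint8); o[:297,:520]=a; o[300:,:420]=b; cv2.imwrite("pics/f.png",o)
print(robot.get_obs()["position"],robot.get_obs()["time"])
```

```text
[ 0.34406036 -0.17389673  0.26897861] 31.4167
```

View pics/f.png

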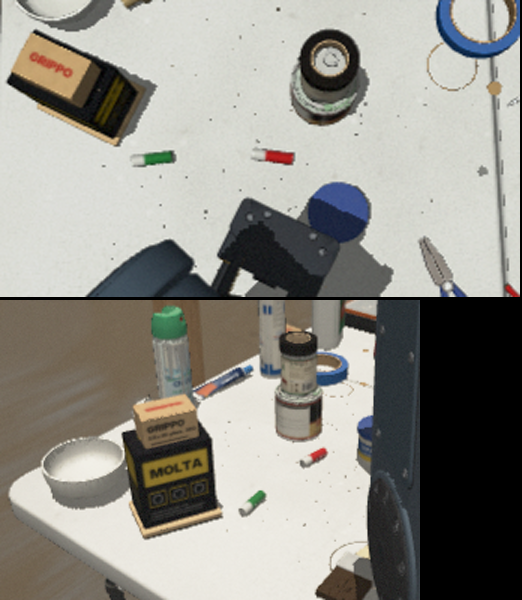

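Both stacks stand neat and centred: the tape at about (330,55) and the box at about (55,65) in the top view. The tub and paint tin haven't moved, so I'm handing in.

```bash
python3 -c "
from rig import robot
print(robot.hand_in())"
```

```text
the job is handed in; nothing more can be done
None
```

I built both stacks and handed the job in at about 31 s of robot time; the last pictures showed both stacks upright and centred, with the paint tin and the filler tub where they were.

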